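Load and close a leaf drill jig by pushing

ROBOT

A 6-joint arm with a two-finger parallel gripper is mounted at the origin on a cart in front of the work surface, level with it; the furniture and walls round the work are solid. World frame = base frame: x ahead of the robot, y to its left, z up, the work surface at z = 0. Lengths are in m, angles in rad, forces in N, time in s.
With the tool pointing down it reaches from about 0.3 to 0.875 m from the base axis. Payload 6.4 kg.
Tool frame: the origin (TCP) lies at the very end of the fingers, on their centre line; the grasp point (between the pads) lies 19 mm behind it; z points along the fingers, y is the line along which they close (so a half turn about z gives the same grasp; the last joint's range is limited). The gripper opens to 85 mm and grips with 20 to 120 N. Pads are 22 mm wide; open, the fingers measure 114 mm over their backs; the gripper's body (76 mm by 85 mm) begins 54 mm behind the grasp point. The pads swing forward as they close: fully open they stand 13 mm farther back than shut.
Start: joints at [-1.432, 0.181, 1.607, -0, 1.354, -0.206], TCP at [0.194, -0.541, 0.231] pointing down, gripper open.
Joint ranges: [-2.99, 2.99], [-0.89, 2.07], [0.3, 2.58], [-1.14, 4.28], [0, 2.63], [-3.12, 3.12]. Speed limits (rad/s): [2.57, 2.57, 3.01, 3.14, 3.14, 3.14].

INTERFACE

Orientations are given as a unit quaternion [w, x, y, z].
In Python, from bench import telemetry, camera, ctrl, spotter gives the robot as it stands.
- The arm moves only by the tool send_rows, never from a script. Its argument "series" is a list of rows, each a list of 3 entries, a list of its own where there are three numbers: the turn, a rotation vector about the world's x, y, z in degrees, then the shift along the world's x, y, z in mm, then the closure, from -1 (fully open) to 1 (shut), so that 0 is half open. In form: [[[rx, ry, rz], [dx, dy, dz], gripper], ...]. A call has 1 to 10 rows; each row is the pose to reach, as a shift and turn from the pose commanded when the call began; what a row does not reach only later rows make up. A row lasts 1/8 s, in which the tool goes at most 62.5 mm and 10.7 degrees, less where a joint would pass 70% of its speed; a pose out of reach is approached as far as the arm can. A call with a gripper value outside its range is refused whole. The fingers move at their own pace and stop on an object; the grip force is fixed at half the most. Time passes only in rows, so rows that repeat a pose let the fingers close. It gives the time, the measured TCP pose, the force, the opening and the grip force at its end, in the units of the state.
- telemetry.get_obs(): the state, without advancing time (a new reading comes with each control period).
- camera(name): name is "scene" or "top" or "wrist"; returns a dict with "pixels" (420x560x3 uint8, red, green, blue), "camera_matrix" (3x3 intrinsics, pixels), "dist_coeffs" ([k1, k2, p1, p2, k3] as OpenCV has them; the pictures are not rectified), "xyz" and "orientation" of the camera in the world. Camera axes: x right, y up, looking along -z (the intrinsics and any distortion apply to the point x, -y, -z); pixel columns grow to the right and rows downward; lengths in m; the calibration is good to about 2 mm. A picture is of the moment at which its call begins. There is no depth.
- ctrl.hand_in(): hands the job in; it is judged then, once.
Trained networks look in the newest picture that a camera, given by its name, has taken for a name from the list of things; names that differ only in an ending like _2 or _b are one class to them, and where a whole thing is asked for, a point or a joint stands for the part that bears it (a point fixed in the world has none). Each returns a list of dicts, best first, with "conf" (0 to 1); they miss things now and then, are a little off and sometimes report something else, mostly with a low value. They report only what shows in the picture. A call takes as long as a camera call. They do not tell look-alikes from the thing itself.
- spotter.boxes_of(thing, camera): "xyz" ([x, y, z] in m, in world coordinates, good to about 4 mm: the middle of the surface that is visible of it).
- spotter.landmark_of(thing, camera): "xyz" ([x, y, z] in m, in world coordinates, good to about 4 mm: a listed point, or the origin of a listed thing).
The state is a dict: "time_s": time; "q": joint angles; "dq": joint speeds; "joint_efforts": joint torques, N m; "eef_pos": TCP position; "eef_rot": TCP orientation; "wrist_force": force on the tool from outside, world axes, zero at the start; "torque": the same for the moment, N m; "opening": opening from 0.0 (shut) to 1.0 (fully open); "grasp_force": force on a finger pad.
Only numpy, scipy, OpenCV 4.12 (cv2) and the standard library are available. Lean on these libraries where they do the work, as an engineer would, in place of code of your own. Each camera call takes 0.05 s, during which the arm holds its last target. There are 200 camera calls.

TASK

Get the drill jig ready for drilling, using only pushes of the fingertips: push the wooden block along its channel until it is fully home against the end stop, then push the open bush plate over from behind so that it flips shut over the block, and last push the leaning latch upright until its hook is fully over the plate's tongue. Do not pick up or lift the block, leave the jar, the oil can and the dark offcut where they stand, and finish clear of everything.

Things in the scene. Friction and masses are not known exactly. Their poses are not given: they have to be found in the camera images.
- jig: Steel drill jig screwed fast to the bench; base plate 140 mm (jig x) by 190 mm (jig y, -112 to +78 mm), 16 mm thick. Origin on the bench below the middle of the seated block. Jig +y runs along the channel to the end stop, +x (away from the robot) to the plate's hinge, -x to the latch, z up. All coordinates below called 'jig' are in this frame.
- end_stop (a point): Middle of the end stop's face towards the block, jig (0, +55, 32) mm: a steel bar across the channel, top at z = 42 mm. The channel floor is the base's top, z = 16 mm; its two side rails (inner faces at x = -24 and +24 mm, tops at z = 32 mm) run from y = -77 to +55 mm; the -y end is open.
- blank_center (a point): Centre (half-way up) of the plain pale wooden block lying in the channel, 45 x 110 x 32 mm (110 mm along the channel), about 0.1 kg; it stands 16 mm proud of the rails with 1.5 mm play to each and slides freely when its rear end is pushed. It starts 20 to 50 mm short of the end stop; home, its centre is at jig (0, 0, 32) mm.
- leaf_hinge (a point): Middle of the bush plate's hinge axis, jig (+50, 0, 55.5) mm; the axis runs along jig y. The hinge is light (under 0.1 N m moves the plate): pushed about 0.3 rad past upright, the plate falls shut by itself, slowed, in about 1 to 2 s. With the latch upright the plate cannot shut.
- leaf (a joint): Angle of the hinged steel bush plate, 76 mm wide along the hinge, 10 mm thick, 0.25 kg, reaching 90 mm from the hinge axis; a 26 mm wide tongue in the middle of its free edge reaches 104 mm. 0 = shut, level over the block; 1.57 = upright; 2.0 = fully open, leaning back away from the block. It starts at rest at about 2.0.
- leaf_edge (a point): Middle of the bush plate's free edge (half-way through its thickness), 90 mm from the hinge axis; the tongue sticks out 14 mm beyond it. Two raised drill bushes, 18 mm wide and 4 mm high, sit on the side that is uppermost when shut, which is the back while it stands open.
- latch (a joint): Angle of the hook latch: a steel arm 18 mm wide, 8 mm thick, on a pivot along jig y at jig (-62, 0, 23) mm, reaching 48 mm from it, with a hook at the top that points to the block. 0 = upright at its stop, hook over the tongue of the shut plate; positive = leaning out to jig -x. It starts at 0.35 to 0.6 and stays where it is left (friction 0.04 N m, about 1 N at its top).
- latch_pad (a point): Middle of the outer face of the latch's black thumb pad (24 mm wide, 10 mm high), 43.5 mm along the arm from the pivot; with the latch upright it lies at jig (-71.5, 0, 66.5) mm.
- screw_jar: White screw-top jar with a red lid, diameter 63 mm, 87 mm high, standing beside the end-stop end of the jig; a bystander. Origin at the centre of its underside.
- oil_can: Green oil can, base 68 mm wide, 188 mm high with its thin spout, standing on the bench beyond the jar; a bystander. Origin at the centre of its underside.
- offcut: Dark wooden offcut, 50 x 75 x 51 mm, on the bench past the open end of the channel; a bystander, not the block to be drilled. Origin at the centre of its underside.
Things that resemble listed ones, but are neither listed nor needed, are in the scene too. There is more than one size of the part that bears blank_center; the job needs the middle-sized.

How it is judged:
On the way, in this order (a step that is already met when the one before it is completed fails the run):
1. the block is home against the end stop, the plate still open (y of blank_center in the frame of jig above -0.0025 m and value of joint leaf above 1.2 rad), for 0.2 s.
2. the bush plate is shut over the block (value of joint leaf below 0.04 rad and value of joint latch above 0.2 rad), for 0.2 s.
3. the latch is upright, its hook over the tongue (value of joint latch below 0.1 rad), for 0.2 s.
At the end, for the whole second after the job is handed in: The block lies flat in the channel within 2.5 mm of fully home against the end stop and at rest, the bush plate is shut (within 0.04 rad) and the latch stands upright (within 0.1 rad) with its hook over the tongue (y of blank_center in the frame of jig above -0.0025 m and z of blank_center in the frame of jig below 0.035 m and linear speed of blank below 0.01 m/s and value of joint leaf below 0.04 rad and value of joint latch below 0.1 rad); the robot touches nothing.
It fails at once if the block is lifted or tipped out of its channel (z of blank_center in the frame of jig above 0.04 m or angle between blank_center's own z axis and vertical above 0.2 rad).
It fails at once if the jar, the oil can or the offcut is shoved aside or knocked over (distance of any of screw_jar, oil_can, offcut from where it was at the start of the episode above 0.015 m or angle between any of screw_jar, oil_can, offcut's own z axis and vertical above 0.3 rad).
It also fails if it takes over 48 s, if anything falls off the work surface, if the arm or the gripper's body presses on something with over 40 N, if the wrist force passes 120 N, or if a joint passes its speed limit or range.

## Working session

There is one attempt and no reset: what is moved stays moved. The work goes in short steps, Python scripts to look and compute and a tool call to move; the robot and the scene stay as the last step left them, time stands still between calls to the robot, and variables do not carry over. Pictures are saved under pics/ and viewed, at most 10 in all, crops included, and the job is handed in when it is done.

Besides the shell and the picture viewer there is one more tool, called after "Call:" by a JSON object that holds its "op" and its "data", one argument or row to a line. send_rows: Moves the arm, as the interface text tells. Its arguments: {"type":"object","properties":{"series":{"type":"array","items":{"type":"array"}}},"required":["series"]}

```bash
mkdir -p pics
cat > h.py <<'E'
import numpy as np, cv2
from scipy.spatial.transform import Rotation as R
from bench import telemetry, camera, ctrl, spotter
def shot(n,f=None):
    c=camera(n)
    if f: cv2.imwrite('pics/'+f,c['pixels'][:,:,::-1])
    return c
def pose(c):
    q=c['orientation']; return R.from_quat([q[1],q[2],q[3],q[0]]).as_matrix(), np.array(c['xyz'])
def proj(c,P):
    M,t=pose(c); p=(np.atleast_2d(P)-t)@M; p=p*[1,-1,-1]
    return cv2.projectPoints(p.astype(float),np.zeros(3),np.zeros(3),np.array(c['camera_matrix']),np.array(c['dist_coeffs']))[0][:,0]
def ray(c,uv):
    M,t=pose(c); u=cv2.undistortPoints(np.array([[uv]],float),np.array(c['camera_matrix']),np.array(c['dist_coeffs']))[0,0]
    return t, M@np.array([u[0],-u[1],-1])
def atz(c,uv,z):
    t,d=ray(c,uv); return t+d*(z-t[2])/d[2]
E
python3 - <<'E'
from h import *
o=telemetry.get_obs(); print(o)
cs={}
for n in ['scene','top']:
    c=shot(n,n+'0.png'); print(n,c['xyz'],c['orientation'])
    for t in ['jig','end_stop','blank_center','leaf_hinge','leaf_edge','latch_pad','screw_jar','oil_can','offcut']:
        for r in spotter.landmark_of(t,n)[:4]: print(t,np.round(r['xyz'],4),round(r['conf'],2),proj(c,r['xyz']).round()[0])
E
```

```text
{'time_s': 0.0, 'q': array([-1.43230335e+00,  1.81577492e-01,  1.60800023e+00, -3.12958973e-05,
        1.35379954e+00, -2.06272917e-01]), 'dq': array([-0.00062901,  0.00072701, -0.00117348,  0.00077513,  0.00016181,
       -0.00101402]), 'joint_efforts': array([-3.05517795e-03, -4.44877410e+01, -3.51342523e+01, -3.94101071e-04,
        8.95344507e-03, -1.31548046e-05]), 'eef_pos': array([ 0.1942801 , -0.54059601,  0.23036742]), 'eef_rot': array([-8.92306091e-04,  9.85177844e-01,  1.71533726e-01,  1.49650651e-05]), 'wrist_force': array([-0.04757882,  0.54531048,  0.18438047]), 'torque': array([-0.05772197,  0.01562306,  0.015068  ]), 'grasp_force': 0.0, 'opening': 1.0019711217280636}
scene [-0.11289809  0.84087022  0.70519961] [-0.29165802 -0.16723033  0.48626277  0.80654704]
jig [0.5484 0.0222 0.0012] 0.85 [271. 253.]
end_stop [0.5414 0.0786 0.0326] 0.91 [259. 253.]
blank_center [0.7254 0.0406 0.0096] 0.9 [217. 230.]
blank_center [ 0.5141 -0.3943  0.0218] 0.86 [365. 194.]
blank_center [ 0.5505 -0.0225  0.0341] 0.64 [282. 235.]
blank_center [0.541  0.0819 0.0316] 0.39 [258. 254.]
lea
[... 260 characters left out ...]
 0.621  -0.2395 -0.0038] 0.79 [308. 209.]
top [ 0.5571947  -0.05776016  1.08402198] [ 0.71521559  0.02247064 -0.00546475 -0.6985212 ]
end_stop [0.5455 0.0831 0.03  ] 0.68 [239. 230.]
blank_center [ 0.51   -0.3943  0.0235] 0.89 [413. 247.]
blank_center [ 0.5537 -0.0244  0.0322] 0.76 [278. 228.]
blank_center [0.7255 0.0409 0.0137] 0.67 [256. 166.]
blank_center [0.4908 0.1756 0.0007] 0.4 [207. 248.]
leaf_edge [0.6369 0.036  0.1393] 0.83 [253. 194.]
latch_pad [0.4611 0.0125 0.057 ] 0.46 [263. 262.]
screw_jar [0.4903 0.1763 0.0043] 0.57 [206. 248.]
oil_can [ 0.6124  0.2425 -0.0018] 0.76 [185. 205.]
oil_can [ 0.5519 -0.025   0.0315] 0.57 [278. 228.]
offcut [ 0.624  -0.2433 -0.0043] 0.9 [356. 205.]
```

View pics/scene0.png

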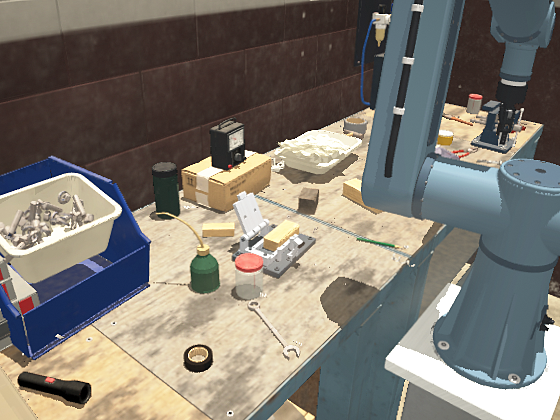

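View pics/top0.png

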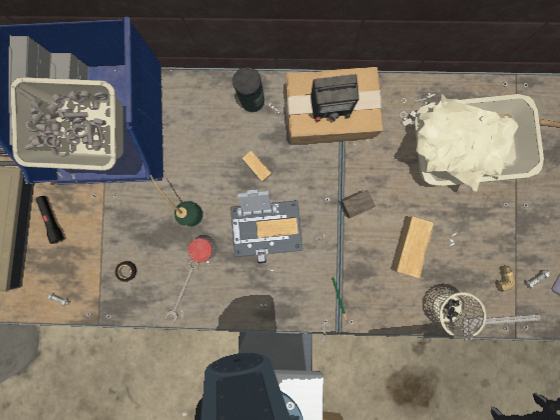

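Candidates for the block: the small one at top (256,166), the large one at (413,247), and the middle one lying in the channel at (278,228). I choose the one in the channel. I'll move to a near view to check this and measure the jig.

Call:
{"op": "send_rows", "data": {
  "series": [
    [[0,0,-2],[25,45,30],1],
    [[0,0,-4],[55,95,60],1],
    [[0,0,-6],[85,145,90],1],
    [[0,0,-8],[115,195,120],1],
    [[0,0,-10],[145,245,140],1],
    [[0,0,-12],[175,295,150],1],
    [[0,0,-12],[205,345,150],1],
    [[0,0,-12],[230,390,150],1],
    [[0,0,-12],[250,420,150],1],
    [[0,0,-12],[250,420,150],1]
  ]
}}

```text
time_s: 2.25
eef_pos: [0.4451, -0.1192, 0.3814]
eef_rot: [-0.0, 0.998, 0.07, 0.0]
wrist_force: [0.3, -1.0, -0.5]
opening: 0.003
grasp_force: 0.0
```

Run:
```python
from h import *
n='wrist'
c=shot(n,'w1.png'); print(n,c['xyz'],c['orientation'],telemetry.get_obs()['eef_pos'])
for t in ['jig','end_stop','blank_center','leaf_hinge','leaf_edge','latch_pad']:
    for r in spotter.landmark_of(t,n)[:3]: print(t,np.round(r['xyz'],4),round(r['conf'],2),proj(c,r['xyz']).round()[0])
```

```text
wrist [ 0.52152044 -0.10791674  0.52395423] [ 0.74566164 -0.11567405  0.10084622 -0.64841212] [ 0.44455629 -0.12035934  0.38127668]
end_stop [0.5437 0.078  0.0325] 0.73 [131.  55.]
blank_center [ 0.5535 -0.0249  0.0326] 0.93 [215.  59.]
blank_center [ 0.5118 -0.3939  0.0234] 0.92 [487. 134.]
blank_center [ 0.6232 -0.241  -0.0018] 0.29 [389.  29.]
leaf_hinge [0.6016 0.0324 0.0552] 0.67 [165.   5.]
latch_pad [0.4592 0.0183 0.0578] 0.68 [170. 133.]
```

View pics/w1.png

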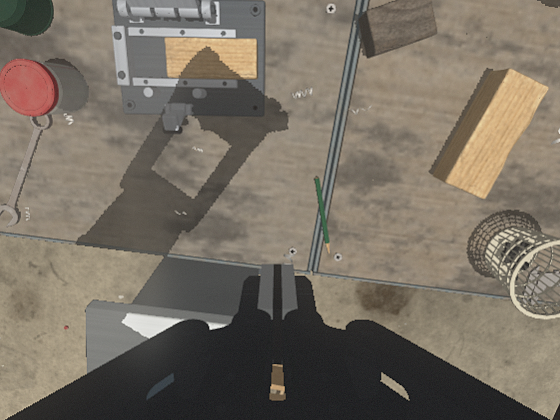

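The picture shows the block in the channel at (211,59), the jig's front edge at row ~114, the latch at (175,118) and the offcut at (397,25). The lone big block at (490,130) is the decoy. I'll take one more view with the jig centred.

Call:
{"op": "send_rows", "data": {
  "series": [
    [[0,0,0],[30,30,0],1],
    [[0,0,0],[60,60,0],1],
    [[0,0,0],[80,80,0],1],
    [[0,0,0],[80,80,0],1]
  ]
}}

```text
time_s: 3.1
eef_pos: [0.5249, -0.0407, 0.3808]
eef_rot: [-0.0, 0.998, 0.068, -0.0]
wrist_force: [0.2, -0.0, -0.9]
opening: 0.003
grasp_force: 0.0
```

Run:
```python
from h import *
n='wrist'
c=shot(n,'w2.png')
for t in ['jig','end_stop','blank_center','leaf_hinge','leaf_edge','latch_pad']:
    for r in spotter.landmark_of(t,n)[:2]: print(t,np.round(r['xyz'],4),round(r['conf'],2),proj(c,r['xyz']).round()[0])
u,v=proj(c,[.548,.022,.03])[0]; u0=max(0,int(u-133));v0=max(0,int(v-100)); print(u0,v0)
cv2.imwrite('pics/w2c.png',cv2.resize(c['pixels'][v0:v0+200,u0:u0+266,::-1],None,fx=3,fy=3,interpolation=cv2.INTER_CUBIC))
import pickle; pickle.dump(c,open('c2.pkl','wb'))
```

```text
end_stop [0.5429 0.0811 0.0327] 0.85 [188. 129.]
blank_center [ 0.5109 -0.3952  0.0207] 0.89 [523. 198.]
blank_center [ 0.555  -0.0236  0.033 ] 0.85 [268. 131.]
leaf_hinge [0.598  0.0308 0.0529] 0.65 [228.  91.]
leaf_edge [0.6353 0.0357 0.1365] 0.75 [215.  49.]
latch_pad [0.4586 0.0163 0.0567] 0.77 [228. 202.]
latch_pad [ 0.5551 -0.0227  0.0314] 0.25 [267. 131.]
100 31
```

View pics/w2c.png

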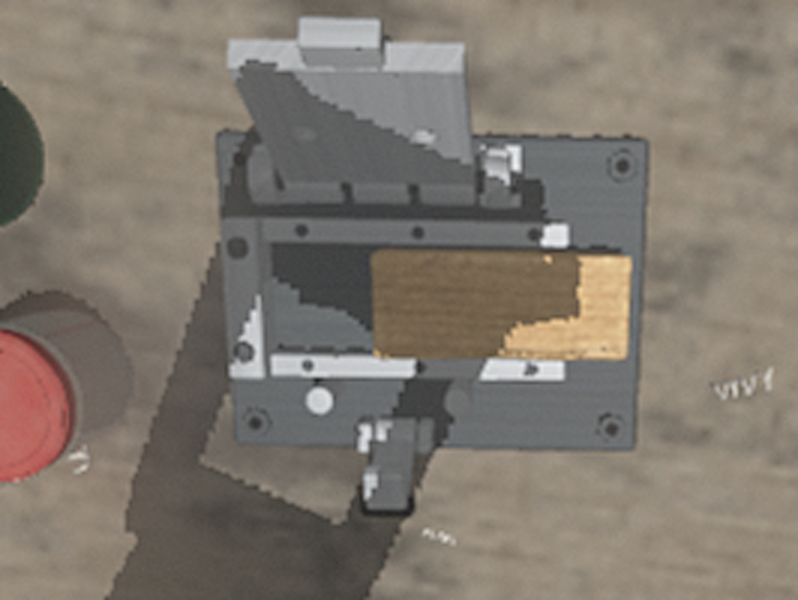

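The crop shows the block at (500,305), the base corners at (235,445), (634,449), (648,140) and (217,131), and the latch pad at (387,510). The block sits in the rails and leaves a gap to the end stop at (262,300).

```bash
cat >> h.py <<'E'
def jigfit(c,pts):
    from scipy.optimize import least_squares
    J=np.array([p[0] for p in pts],float)/1000; U=np.array([p[1] for p in pts],float)
    W=lambda s: np.c_[s[0]+J[:,0]*np.cos(s[2])-J[:,1]*np.sin(s[2]), s[1]+J[:,0]*np.sin(s[2])+J[:,1]*np.cos(s[2]), J[:,2]]
    s=least_squares(lambda s:(proj(c,W(s))-U).ravel(),[.548,.022,.1],x_scale=[.01,.01,.1]); return s.x, np.sqrt(np.mean(s.fun**2))
E
python3 - <<'E'
from h import *; import pickle
c=pickle.load(open('c2.pkl','rb')); f=lambda p:(np.array(p)/3+[100,31])
pts=[((-70,78,16),f((235,445))),((-70,-112,16),f((634,449))),((70,-112,16),f((648,140))),((70,78,16),f((217,131)))]
s,e=jigfit(c,pts); print('jig',s.round(4),np.degrees(s[2]),e)
Rm=np.array([[np.cos(s[2]),-np.sin(s[2])],[np.sin(s[2]),np.cos(s[2])]])
tj=lambda P:(Rm.T@(np.array(P)[:2]-s[:2])*1000).round(1)
for p in [(372,250),(632,256),(628,358),(373,356)]: print('blk',tj(atz(c,f(p),.048)))
print('pad',tj([.459,.0165]),'es',tj([.543,.080]),'hinge',tj([.598,.032]),'edge',tj([.635,.0365]))
tw=lambda x,y:(s[:2]+Rm@[x/1000,y/1000]).round(4)
for n,x,y in [('behind',0,-135),('home',0,-55),('leafback',130,0),('leafend',35,0),('latchout',-120,0),('latchend',-71.5,0)]: print(n,tw(x,y))
o=telemetry.get_obs(); print(o['eef_pos'],o['eef_rot'])
# tool axis angle
q=o['eef_rot'];m=R.from_quat([q[1],q[2],q[3],q[0]]).as_matrix();print('tool y yaw+90:',np.degrees(np.arctan2(m[1,1],m[0,1]))+90)
# scene cross-check of height: block centre triangulated from two wrist views handled by landmarks
E
```

```text
jig [0.5481 0.025  0.119 ] 6.820060637362671 0.9051353667854447
blk [22.3  5.9]
blk [  21.8 -103.1]
blk [ -20.8 -103.3]
blk [-21.9   6.7]
pad [-89.5   2.2] es [ 1.5 55.3] hinge [50.4  1.1] edge [87.6  1.1]
behind [ 0.5641 -0.1091]
home [ 0.5546 -0.0296]
leafback [0.6772 0.0404]
leafend [0.5829 0.0291]
latchout [0.429  0.0107]
latchend [0.4771 0.0165]
[ 0.52399098 -0.04193097  0.38149163] [1.21283656e-04 9.97755100e-01 6.69680937e-02 1.40373350e-04]
tool y yaw+90: 7.679723978405207
```

Call:
{"op": "send_rows", "data": {
  "series": [
    [[0,0,-1],[20,-35,0],1],
    [[0,0,-1],[39,-69,-30],1],
    [[0,0,-1],[39,-69,-90],1],
    [[0,0,-1],[39,-69,-150],1],
    [[0,0,-1],[39,-69,-210],1],
    [[0,0,-1],[39,-69,-265],1],
    [[0,0,-1],[39,-69,-310],1],
    [[0,0,-1],[39,-69,-335],1],
    [[0,0,-1],[39,-69,-346],1],
    [[0,0,-1],[39,-69,-346],1]
  ]
}}

```text
time_s: 4.7
eef_pos: [0.5632, -0.1104, 0.0353]
eef_rot: [-0.0, 0.998, 0.059, -0.0]
wrist_force: [-0.5, -0.2, -0.1]
opening: 0.003
grasp_force: 0.0
```

Run:
```python
from h import *
c=shot('wrist','w3.png'); o=telemetry.get_obs(); print(o['eef_pos'],o['wrist_force'])
```

```text
[ 0.56395081 -0.11061518  0.03616941] [0.14463381 0.39970311 0.94629791]
```

View pics/w3.png

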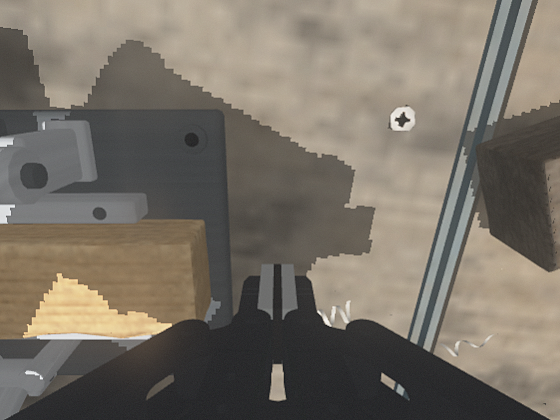

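The fingers at (278,280) stand behind the block's rear end (x~205) and are centred on it. Pushing.

Call:
{"op": "send_rows", "data": {
  "series": [
    [[0,0,0],[-1,7,-1],1],
    [[0,0,0],[-2,14,-1],1],
    [[0,0,0],[-2,20,-1],1],
    [[0,0,0],[-3,26,-1],1],
    [[0,0,0],[-4,32,-1],1],
    [[0,0,0],[-5,38,-1],1],
    [[0,0,0],[-5,44,-1],1],
    [[0,0,0],[-6,50,-1],1],
    [[0,0,0],[-6,54,-1],1],
    [[0,0,0],[-6,54,-1],1]
  ]
}}

```text
time_s: 6.0
eef_pos: [0.5573, -0.0558, 0.0342]
eef_rot: [-0.0, 0.998, 0.059, -0.0]
wrist_force: [-0.1, -0.2, 0.1]
opening: -0.0
grasp_force: 0.0
```

```bash
cat > m.py <<'E'
from h import *
s=[.5481,.025,.119]
Rm=np.array([[np.cos(s[2]),-np.sin(s[2])],[np.sin(s[2]),np.cos(s[2])]])
tj=lambda P:(Rm.T@(np.array(P)[:2]-s[:2])*1000).round(1)
def tw(x,y,z):return np.r_[s[:2]+Rm@[x/1000,y/1000],z/1000]
def st():
    o=telemetry.get_obs(); print('tcp',o['eef_pos'].round(4),'jig',tj(o['eef_pos']),'F',o['wrist_force'].round(1),o['time_s'])
E
python3 - <<'E'
from m import *
c=camera('wrist');c2=camera('top');st()
for n in ['wrist','top']:
    for r in spotter.landmark_of('blank_center',n)[:3]: print(n,tj(r['xyz']),r['xyz'][2],round(r['conf'],2))
E
```

```text
tcp [ 0.5574 -0.0561  0.0343] jig [ -0.4 -81.6] F [ 0.3  0.6 -0.6] 6.1
wrist [ 2.7 -8.5] 0.0329 0.84
top [ -90.6 -414.1] 0.0242 0.87
top [178.4  -3.4] 0.0145 0.78
top [ -2.8 -11.6] 0.0334 0.54
```

Call:
{"op": "send_rows", "data": {
  "series": [
    [[0,0,0],[0,3,0],1],
    [[0,0,0],[-1,6,0],1],
    [[0,0,0],[-1,8,0],1],
    [[0,0,0],[-1,9,0],1],
    [[0,0,0],[-1,10,0],1],
    [[0,0,0],[-1,10,0],1]
  ]
}}

```text
time_s: 6.95
eef_pos: [0.5563, -0.0461, 0.0343]
eef_rot: [-0.0, 0.998, 0.059, -0.0]
wrist_force: [-0.6, 0.3, 0.2]
opening: 0.0
grasp_force: 0.0
```

Run:
```python
from m import *
st()
```

```text
tcp [ 0.5563 -0.0461  0.0343] jig [ -0.3 -71.5] F [-0.6  0.3  0.2] 6.95
```

No contact force yet, so I'll continue in small steps.

Call:
{"op": "send_rows", "data": {
  "series": [
    [[0,0,0],[0,1,0],1],
    [[0,0,0],[0,2,0],1],
    [[0,0,0],[0,3,0],1],
    [[0,0,0],[0,3,0],1]
  ]
}}

```text
time_s: 7.45
eef_pos: [0.5564, -0.043, 0.0343]
eef_rot: [-0.0, 0.998, 0.059, -0.0]
wrist_force: [-0.1, 1.1, 0.1]
opening: -0.001
grasp_force: 0.0
```

Run:
```python
from m import *
c=camera('wrist');st()
cv2.imwrite('pics/w4.png',c['pixels'][:,:,::-1])
for r in spotter.landmark_of('blank_center','wrist')[:3]: print(tj(r['xyz']),r['xyz'][2],round(r['conf'],2))
```

```text
tcp [ 0.5563 -0.0431  0.0343] jig [  0.1 -68.6] F [-0.4 -0.3 -0.6] 7.5
[2.1 0.6] 0.0314 0.87
```

View pics/w4.png

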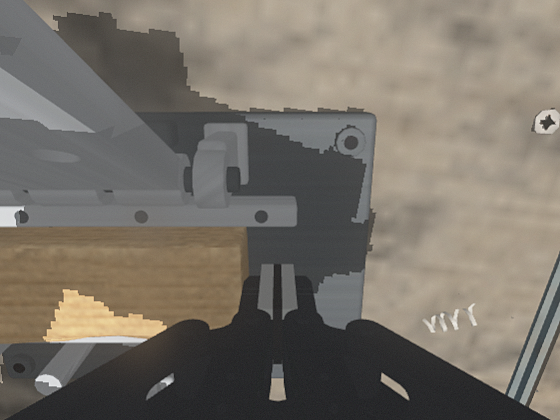

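The finger back (column ~247) touches the block's rear end, but there is still no stop force. I'll continue gently.

Call:
{"op": "send_rows", "data": {
  "series": [
    [[0,0,0],[0,1,0],1],
    [[0,0,0],[0,2,0],1],
    [[0,0,0],[0,2,0],1]
  ]
}}

```text
time_s: 7.92
eef_pos: [0.5569, -0.0427, 0.0347]
eef_rot: [0.001, 0.998, 0.059, 0.0]
wrist_force: [-0.7, -6.6, 0.0]
opening: -0.001
grasp_force: 3.4
```

Call:
{"op": "send_rows", "data": {
  "series": [
    [[0,0,0],[0,1,0],1],
    [[0,0,0],[0,1,0],1]
  ]
}}

```text
time_s: 8.18
eef_pos: [0.5572, -0.0426, 0.0349]
eef_rot: [0.002, 0.998, 0.059, 0.001]
wrist_force: [-0.5, -10.4, 1.0]
opening: 0.001
grasp_force: 5.1
```

Call:
{"op": "send_rows", "data": {
  "series": [
    [[0,0,0],[0,1,0],1],
    [[0,0,0],[0,1,0],1]
  ]
}}

```text
time_s: 8.43
eef_pos: [0.5575, -0.0425, 0.0352]
eef_rot: [0.003, 0.998, 0.059, 0.001]
wrist_force: [0.1, -14.1, 0.9]
opening: -0.003
grasp_force: 6.7
```

The block is home: force builds to 14 N with no motion. Next I retreat, rise, and go behind the plate.

Call:
{"op": "send_rows", "data": {
  "series": [
    [[0,0,0],[1,-10,0],1],
    [[0,0,0],[3,-25,5],1],
    [[0,0,0],[3,-27,60],1],
    [[0,0,0],[3,-27,120],1],
    [[0,0,0],[3,-27,180],1],
    [[0,0,0],[30,-10,196],1],
    [[0,0,0],[70,25,196],1],
    [[0,0,0],[100,55,196],1],
    [[0,0,0],[126,80,196],1],
    [[0,0,0],[126,80,196],1]
  ]
}}

```text
time_s: 9.68
eef_pos: [0.6833, 0.0424, 0.2298]
eef_rot: [-0.0, 0.998, 0.06, -0.0]
wrist_force: [-0.2, 0.0, 0.1]
opening: 0.0
grasp_force: 0.0
```

Run:
```python
from m import *
c=shot('scene');d=shot('top');st()
for n in ['scene','top']:
  for t in ['leaf_edge','blank_center']:
    for r in spotter.landmark_of(t,n)[:3]: print(n,t,tj(r['xyz']),r['xyz'][2],round(r['conf'],2))
```

```text
tcp [0.682  0.0406 0.2299] jig [134.8  -0.5] F [0.1 1.2 0.1] 9.775
scene leaf_edge [83.8  2.2] 0.1376 0.66
scene blank_center [176.  -4.] 0.0131 0.85
scene blank_center [ -85.6 -411.8] 0.0246 0.74
scene blank_center [-0.9  2.6] 0.0334 0.72
top leaf_edge [88.8  0.8] 0.141 0.51
top blank_center [-0.2  0.3] 0.0344 0.82
top blank_center [ -88.5 -412.7] 0.0254 0.56
top blank_center [176.9  -4.4] 0.0117 0.54
```

Call:
{"op": "send_rows", "data": {
  "series": [
    [[0,0,0],[0,0,-40],1],
    [[0,0,0],[0,0,-80],1],
    [[0,0,0],[0,0,-105],1],
    [[0,0,0],[-10,-1,-105],1],
    [[0,0,0],[-20,-2,-105],1],
    [[0,0,0],[-28,-3,-105],1],
    [[0,0,0],[-36,-4,-105],1],
    [[0,0,0],[-44,-5,-105],1],
    [[0,0,0],[-52,-6,-105],1],
    [[0,0,0],[-60,-7,-105],1]
  ]
}}

```text
time_s: 11.22
eef_pos: [0.6217, 0.0338, 0.1252]
eef_rot: [-0.0, 0.998, 0.059, -0.0]
wrist_force: [0.1, -0.0, 0.5]
opening: -0.004
grasp_force: 0.3
```

Call:
{"op": "send_rows", "data": {
  "series": [
    [[0,0,0],[-8,-1,0],1],
    [[0,0,0],[-15,-2,0],1],
    [[0,0,0],[-22,-3,0],1],
    [[0,0,0],[-29,-4,0],1],
    [[0,0,0],[-36,-5,0],1],
    [[0,0,0],[-36,-5,0],1]
  ]
}}

```text
time_s: 11.98
eef_pos: [0.5858, 0.0288, 0.1252]
eef_rot: [-0.0, 0.998, 0.059, -0.0]
wrist_force: [0.3, -0.7, 0.7]
opening: -0.003
grasp_force: 0.0
```

Run:
```python
from m import *
c=shot('scene');st()
a=proj(c,tw(0,0,80))[0].astype(int)
cv2.imwrite('pics/s5.png',cv2.resize(c['pixels'][a[1]-70:a[1]+70,a[0]-90:a[0]+90,::-1],None,fx=4,fy=4))
for t in ['leaf_edge']:
    for r in spotter.landmark_of(t,'scene')[:3]: print(t,tj(r['xyz']),r['xyz'][2],round(r['conf'],2))
```

```text
tcp [0.5862 0.0288 0.1253] jig [38.3 -0.8] F [ 0.3 -0.5 -0. ] 12.025
leaf_edge [7.  3.5] 0.1377 0.95
```

View pics/s5.png

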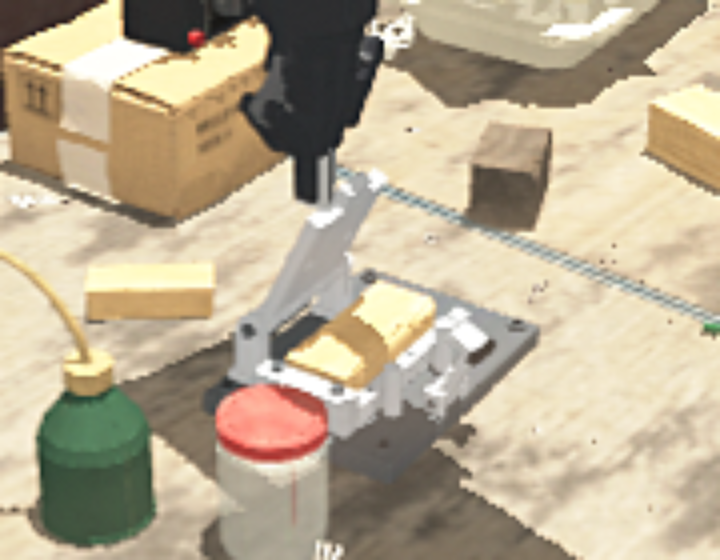

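The plate (tip at (345,190)) has gone past upright to about 1.07 rad and is falling, and the block still sits against the stop. I'll rise and move to the latch side while it shuts.

Call:
{"op": "send_rows", "data": {
  "series": [
    [[0,0,0],[0,0,40],1],
    [[0,0,0],[0,0,85],1],
    [[0,0,0],[-40,-5,95],1],
    [[0,0,0],[-80,-10,95],1],
    [[0,0,0],[-120,-14,95],1],
    [[0,0,0],[-162,-19,95],1],
    [[0,0,0],[-162,-19,95],1],
    [[0,0,0],[-162,-19,95],1],
    [[0,0,0],[-162,-19,95],1],
    [[0,0,0],[-162,-19,95],1]
  ]
}}

```text
time_s: 13.32
eef_pos: [0.425, 0.0098, 0.2202]
eef_rot: [-0.0, 0.998, 0.059, -0.0]
wrist_force: [-0.8, -1.2, -0.7]
opening: 0.003
grasp_force: 0.0
```

Run:
```python
from m import *
c=shot('wrist','w6.png');d=shot('top');e=shot('scene');st()
for n in ['wrist','top','scene']:
  for t in ['leaf_edge','latch_pad']:
    for r in spotter.landmark_of(t,n)[:2]: print(n,t,tj(r['xyz']),r['xyz'][2],round(r['conf'],2))
```

```text
tcp [0.4246 0.0099 0.2201] jig [-124.4   -0.3] F [0.  0.4 1.9] 13.475
wrist leaf_edge [-38.6   0.5] 0.0563 0.67
wrist latch_pad [-87.4   4.7] 0.0557 0.8
top leaf_edge [-37.   2.] 0.0561 0.66
top latch_pad [-87.   -0.6] 0.0599 0.46
scene leaf_edge [-46.8   7.9] 0.0574 0.59
```

View pics/w6.png

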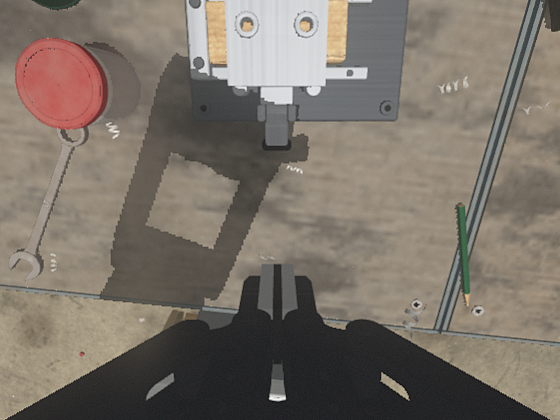

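The plate is shut over the block, with the tongue at (277,95) and the leaning latch pad at (277,140), directly in line with the fingers. I'll descend and push.

Call:
{"op": "send_rows", "data": {
  "series": [
    [[0,0,0],[0,0,-50],1],
    [[0,0,0],[0,0,-100],1],
    [[0,0,0],[0,0,-150],1],
    [[0,0,0],[0,0,-168],1],
    [[0,0,0],[8,1,-168],1],
    [[0,0,0],[16,2,-168],1],
    [[0,0,0],[22,3,-168],1],
    [[0,0,0],[28,3,-168],1],
    [[0,0,0],[33,4,-168],1],
    [[0,0,0],[37,4,-168],1]
  ]
}}

```text
time_s: 15.02
eef_pos: [0.4617, 0.0139, 0.0524]
eef_rot: [-0.0, 0.998, 0.059, 0.0]
wrist_force: [-2.4, -0.5, 1.3]
opening: -0.003
grasp_force: 0.7
```

Call:
{"op": "send_rows", "data": {
  "series": [
    [[0,0,0],[1,0,0],1],
    [[0,0,0],[2,0,0],1],
    [[0,0,0],[2,0,0],1]
  ]
}}

```text
time_s: 15.4
eef_pos: [0.4634, 0.0138, 0.0523]
eef_rot: [-0.0, 0.998, 0.059, 0.0]
wrist_force: [-0.9, 0.5, -1.1]
opening: 0.004
grasp_force: 0.2
```

Call:
{"op": "send_rows", "data": {
  "series": [
    [[0,0,0],[1,0,0],1],
    [[0,0,0],[2,0,0],1],
    [[0,0,0],[2,0,0],1]
  ]
}}

```text
time_s: 15.78
eef_pos: [0.4655, 0.0138, 0.0523]
eef_rot: [-0.0, 0.998, 0.059, 0.0]
wrist_force: [0.3, -0.0, 0.5]
opening: 0.002
grasp_force: 0.2
```

Call:
{"op": "send_rows", "data": {
  "series": [
    [[0,0,0],[1,0,0],1],
    [[0,0,0],[1,0,0],1]
  ]
}}

```text
time_s: 16.02
eef_pos: [0.4665, 0.0138, 0.0523]
eef_rot: [0.0, 0.998, 0.059, 0.0]
wrist_force: [-0.8, 0.9, -0.6]
opening: 0.001
grasp_force: 0.2
```

Call:
{"op": "send_rows", "data": {
  "series": [
    [[0,0,0],[1,0,0],1],
    [[0,0,0],[2,0,0],1],
    [[0,0,0],[2,0,0],1]
  ]
}}

```text
time_s: 16.4
eef_pos: [0.4675, 0.0139, 0.0521]
eef_rot: [-0.0, 0.998, 0.059, -0.001]
wrist_force: [-5.5, -0.1, 3.5]
opening: -0.001
grasp_force: 2.5
```

Call:
{"op": "send_rows", "data": {
  "series": [
    [[0,0,0],[1,0,0],1],
    [[0,0,0],[1,0,0],1]
  ]
}}

```text
time_s: 16.65
eef_pos: [0.4675, 0.0139, 0.0519]
eef_rot: [-0.0, 0.998, 0.059, -0.002]
wrist_force: [-7.5, -0.6, 6.1]
opening: 0.001
grasp_force: 4.1
```

Call:
{"op": "send_rows", "data": {
  "series": [
    [[0,0,0],[1,0,0],1],
    [[0,0,0],[1,0,0],1]
  ]
}}

```text
time_s: 16.9
eef_pos: [0.4676, 0.0139, 0.0517]
eef_rot: [-0.0, 0.998, 0.059, -0.003]
wrist_force: [-11.7, -1.8, 8.4]
opening: -0.001
grasp_force: 5.7
```

Run:
```python
from m import *
st()
```

```text
tcp [0.4676 0.0139 0.0517] jig [-81.3  -1.4] F [-11.7  -1.8   8.4] 16.9
```

Stopped hard at the expected upright position. Backing off and checking.

Call:
{"op": "send_rows", "data": {
  "series": [
    [[0,0,0],[-8,-1,0],1],
    [[0,0,0],[-25,-3,0],1],
    [[0,0,0],[-60,-7,30],1],
    [[0,0,0],[-60,-7,85],1],
    [[0,0,0],[-60,-7,140],1],
    [[0,0,0],[-60,-7,190],1],
    [[0,0,0],[-60,-7,190],1]
  ]
}}

```text
time_s: 17.77
eef_pos: [0.4133, 0.006, 0.2469]
eef_rot: [0.002, 0.998, 0.059, 0.005]
wrist_force: [0.5, -0.2, -0.6]
opening: 0.002
grasp_force: 0.0
```

Run:
```python
from m import *
c=shot('wrist');d=shot('top');e=shot('scene');st()
for n in ['wrist','top','scene']:
  for t in ['leaf_edge','latch_pad','screw_jar','offcut']:
    for r in spotter.landmark_of(t,n)[:1]: print(n,t,tj(r['xyz']),r['xyz'][2],round(r['conf'],2))
k=[]
for x,p in ((c,tw(-50,0,60)),(e,tw(-40,0,60))):
    a=proj(x,p)[0].astype(int); a=np.clip(a,[50,50],[510,370]); k.append(cv2.resize(x['pixels'][a[1]-50:a[1]+50,a[0]-50:a[0]+50,::-1],(400,400)))
cv2.imwrite('pics/f.png',np.hstack(k))
```

```text
tcp [0.4098 0.007  0.2413] jig [-139.4   -1.5] F [-0.2 -0.1 -0.1] 17.925
wrist leaf_edge [-38.1   0.3] 0.0584 0.97
wrist latch_pad [-71.1   3.9] 0.0667 0.66
wrist screw_jar [-38.3 163.9] 0.0008 0.7
top leaf_edge [-38.4   0.4] 0.0549 0.7
top latch_pad [-71.7  -3.4] 0.0653 0.38
top screw_jar [-37.4 156.5] 0.0046 0.86
top offcut [  46.  -275.3] -0.0011 0.96
scene leaf_edge [-43.8   3.1] 0.0588 0.6
scene latch_pad [  42.  -269.3] -0.0046 0.5
scene screw_jar [-37.  155.9] 0.0008 0.65
scene offcut [  43.1 -271.9] -0.0011 0.67
```

View pics/f.png

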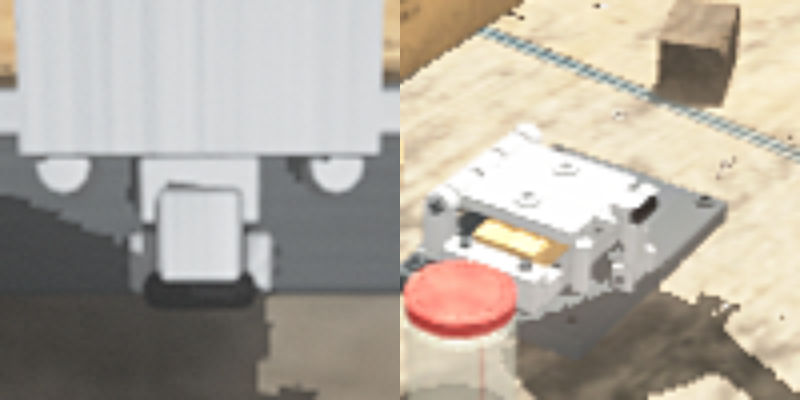

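The latch is upright with its hook over the tongue (left crop, (200,235)) and its pad at jig (-71.4, 0, 66). The plate is shut, the bystanders have not moved, and the arm is clear.

```bash
python3 -c "
from bench import ctrl; print(ctrl.hand_in())"
```

```text
the job is handed in; nothing more can be done
None
```

The job is handed in with no verdict returned: the block is home against the end stop, the plate is shut over it, the latch is upright with its hook over the tongue, and the arm is clear of everything.

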